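Take the charged battery pack off the slanted charger

ROBOT

A 6-joint arm with a two-finger parallel gripper is mounted at the origin on the work surface; the furniture and walls round the work are solid. World frame = base frame: x ahead of the robot, y to its left, z up, the work surface at z = 0. Lengths are in m, angles in rad, forces in N, time in s.
With the tool pointing down it reaches from about 0.35 to 0.975 m from the base axis. Payload 7.1 kg.
Tool frame: the origin (TCP) lies midway between the tips of the shut fingers; the grasp point (between the pads) lies 19 mm behind it; z points along the fingers, x is the direction in which the jaws open and shut, and the axes are right-handed (so a half turn about z gives the same grasp; the last joint's range is limited). The gripper opens to 88 mm and grips with 3 to 60 N. Pads are 20 mm wide; open, the fingers measure 115 mm over their backs; the gripper's body (75 mm by 178 mm) begins 61 mm behind the grasp point.
Start: joints at [-1.231, 0.423, 1.63, -0, 1.089, -0.019], TCP at [0.219, -0.585, 0.223] pointing down, gripper open.
Joint ranges: [-3, 3], [-0.9, 2.11], [0.09, 2.58], [-1.31, 4.45], [0.11, 2.69], [-2.54, 2.54]. Speed limits (rad/s): [2.39, 2.39, 3.01, 3.14, 3.14, 3.14].

INTERFACE

Orientations are given as a unit quaternion [w, x, y, z].
In Python, from station import move_pose, movel, movej, command_gripper, wait, inverse_kinematics, read_camera, camera_info, MotionError, job_done, get_time, get_joint_pos, get_qvel, get_effort, get_tcp_pos, get_ee_rot, get_ft_force, get_ft_torque, get_grip_width gives the robot as it stands. Calls block until the motion is done:
- move_pose(position, orientation): joint-space move of the TCP to a pose.
- movel(position, frame=None, v=0.15, until_force=None): straight line of the TCP; frame=None keeps the orientation; v is the mean speed in m/s. With until_force (N) it stops when the force on the tool has changed by that much, and returns True; else False.
- movej(angles): joint-space move.
- command_gripper(opening): opening from 0.0 (shut) to 1.0 (fully open); the grip force is fixed at half the most; returns when the fingers have stopped.
- wait(seconds).
- inverse_kinematics(position, orientation): joint angles nearest the present ones, or None.
- read_camera(name): name is "side" or "top"; returns the picture (420x560x3 uint8, red, green, blue); there is no depth.
- camera_info(name): a dict with "intrinsics" (3x3 intrinsics, pixels), "T" (4x4, takes a point from camera to world coordinates). Camera axes: x right, y up, looking along -z (the intrinsics and any distortion apply to the point x, -y, -z); pixel columns grow to the right and rows downward; lengths in m; the calibration is good to about 2 mm. A picture is of the moment at which its call begins. camera_info takes no time and is no camera call.
A pose or a line that the arm cannot do raises MotionError and nothing moves.
- job_done(): hands the job in, once; it reports no verdict.
Readings, each from a call of its own:
- get_time(): time.
- get_joint_pos(): joint angles.
- get_qvel(): joint speeds.
- get_effort(): joint torques, N m.
- get_tcp_pos(): TCP position.
- get_ee_rot(): TCP orientation.
- get_ft_force(): force on the tool from outside, world axes, zero at the start.
- get_ft_torque(): the same for the moment, N m.
- get_grip_width(): opening from 0.0 (shut) to 1.0 (fully open).
Only numpy, scipy, OpenCV 4.12 (cv2) and the standard library are available. Lean on these libraries where they do the work, as an engineer would, in place of code of your own. Each camera call takes 0.05 s, during which the arm holds its last target.

TASK

The battery pack in the slanted charger is charged: pinch its two side tabs together to free it, draw it straight out along the slant, and stand it upright on its foot in the plywood tray next to the spare pack, setting it down rather than dropping it. Do not wrench it out with the tabs still caught, and leave the spare pack, the tin and the sanding block as they are.

Things in the scene. Friction and masses are not known exactly. Their poses are not given: they have to be found in the camera images.
- charger: Bench charger, fixed, black plastic wedge about 105 x 92 mm on plan, with a slanted dock (84 x 84 mm) on top. Origin: centre of its underside on the bench. Its -x axis is its front. The way out of the dock leans 30 degrees from vertical towards the front: direction (-0.5, 0, 0.866) in the charger's frame. The dock's rim lies 30 mm above the well's floor, along the slant.
- dock_floor (a point): Centre of the floor of the dock's well, in which the pack's foot rests at the start; 3 mm towards the front and 29 mm above the charger's origin. Its axes are those of the charger (not slanted).
- pack_grip (a point): On the middle axis of the loose black battery pack, 56 mm above its foot, midway between the parts of its two tabs to be pinched. Axes: the pack's, z up its height (at the start along the slant), tabs on its +y and -y sides. Pack 64 (x) x 36 (y) x 84 mm high, about 0.33 kg. Tabs 24 mm wide (x), to be held 34 to 74 mm above the foot; 54 mm over both, 40 mm when pinched fully in.
- pack_foot (a point): Centre of the underside of the same pack, 56 mm below pack_grip, with the same axes. The foot sits 30 mm deep in the dock at the start, with 1.5 mm of play; 35 mm of travel along the slant brings it wholly out.
- tab_left (a joint): How far the grey ribbed tab on the pack's +y side is pressed in, m: 0 sprung out, 0.007 fully in. Takes 3 N to start and 9 N fully in, each tab. Its outer face stands 27 mm from the pack's middle when out. A hook at its lower end, 32.5 mm from the middle, catches under a lip of the dock until the tab is in by about 4 mm; both tabs must be in together.
- tab_right (a joint): The same for the tab on the pack's -y side.
- tray: Shallow open plywood tray, fixed, 125 mm (x) x 260 mm (y) x 20 mm high, walls and floor 6 mm thick. Origin: centre of its underside on the bench. The spare pack stands in its +y half.
- tray_free (a point): Centre of the free half of the tray, on its inner floor (6 mm above the bench, 62 mm towards the tray's -y from its middle). Axes as the tray's.
- spare_centre (a point): Centre of the spare pack, which looks like the other and stands upright in the tray (64 x 36 mm, 65 mm over its tabs in y, 84 mm high); this point is 42 mm above its foot.
- wax_tin: Round tin, 69 mm across and 59 mm high, on the bench; origin at the centre of its underside. Bystander.
- sanding_block: Cork sanding block 60 x 97 x 26 mm on the bench; origin at the centre of its underside. Bystander.
Not all that is in view belongs to the job. What is shaped like the part that bears pack_grip but purple or turquoise is not meant. What is shaped like the charger but yellow is not meant.

How it is judged:
On the way, in this order (a step that is already met when the one before it is completed fails the run):
1. both tabs are pinched in, by the fingers, while the pack still sits in the dock (value of joint each of tab_left, tab_right above 0.0035 m and distance between pack_foot and dock_floor below 0.012 m and contact force between pack and the fingers above 1 N), for 0.05 s.
2. the pack is drawn clear of the dock in the robot's grip (distance between pack_foot and dock_floor above 0.035 m and contact force between pack and the fingers above 1 N and contact force between pack and charger below 0.5 N), for 0.1 s.
At the end, for the whole second after the job is handed in: The pack stands at rest on its foot on the tray's floor (foot within 4 mm of the floor's height, inside the walls, upright within 0.08 rad), its two tabs sprung out again (pressed in less than 2 mm) (x of pack_foot in the frame of tray between -0.055 and 0.055 m and y of pack_foot in the frame of tray between -0.122 and 0.122 m and z of pack_foot in the frame of tray between 0.002 and 0.01 m and angle between pack_foot's own z axis and vertical below 0.08 rad and value of joint each of tab_left, tab_right below 0.002 m and linear speed of pack below 0.02 m/s); the robot touches nothing.
It fails at once if the pack is wrenched against the charger (more than 60 N between them) (contact force between pack and charger above 60 N).
It fails at once if the pack is dropped: out of the charger and out of the fingers with its foot more than 20 mm above the tray's floor (distance between pack_foot and dock_floor above 0.05 m and contact force between pack and the fingers below 0.05 N and height (world z) of pack_foot above 0.026 m).
It fails at once if the spare pack is pushed more than 20 mm or tipped (distance of spare_centre from where it was at the start of the episode above 0.02 m or angle between spare_centre's own z axis and vertical above 0.3 rad).
It fails at once if the tin or the sanding block is moved more than 20 mm (distance of any of wax_tin, sanding_block from where it was at the start of the episode above 0.02 m).
It also fails if it takes over 43 s, if anything falls off the work surface, if the arm or the gripper's body presses on something with over 40 N, if the wrist force passes 120 N, or if a joint passes its speed limit or range.

## Working session

There is one attempt and no reset: what is moved stays moved. The work goes in short steps, each a Python script; the robot and the scene stay as the last script left them, time stands still between calls to the robot, and variables do not carry over. Pictures are saved under pics/ and viewed, and the job is handed in when it is done.

```bash
mkdir -p pics; ls; python3 - <<'E'
from station import *
import cv2
for n in("side","top"):
    cv2.imwrite(f"pics/{n}0.png",read_camera(n)[:,:,::-1]); i=camera_info(n); print(n,i)
print(get_time(),get_ee_rot(),get_grip_width())
E
```

```text
pics
side {'intrinsics': array([[431.03871695,   0.        , 275.72565897],
       [  0.        , 431.03871695, 208.55232067],
       [  0.        ,   0.        ,   1.        ]]), 'T': array([[-0.90655418,  0.18611768, -0.37883999,  0.00693096],
       [-0.421802  , -0.43258741,  0.79683826,  1.33278359],
       [-0.01557572,  0.88217251,  0.47066873,  0.74149101],
       [ 0.        ,  0.        ,  0.        ,  1.        ]])}
top {'intrinsics': array([[452.88532836,   0.        , 270.23494825],
       [  0.        , 452.88532836, 197.36903519],
       [  0.        ,   0.        ,   1.        ]]), 'T': array([[-0.03514207,  0.97396333, -0.22396533,  0.27340224],
       [-0.99937338, -0.03519621,  0.00375165,  0.19424779],
       [-0.00422876,  0.22395683,  0.97458989,  1.31751631],
       [ 0.        ,  0.        ,  0.        ,  1.        ]])}
0.1 [-3.89506057e-04  8.21930078e-01 -5.69588021e-01 -5.30640401e-04] 0.9989610414414464
```

View pics/side0.png

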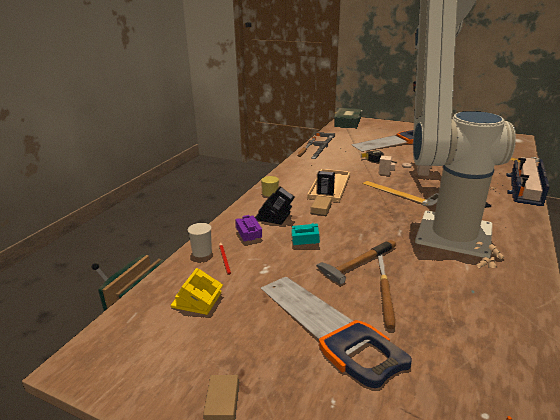

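View pics/top0.png

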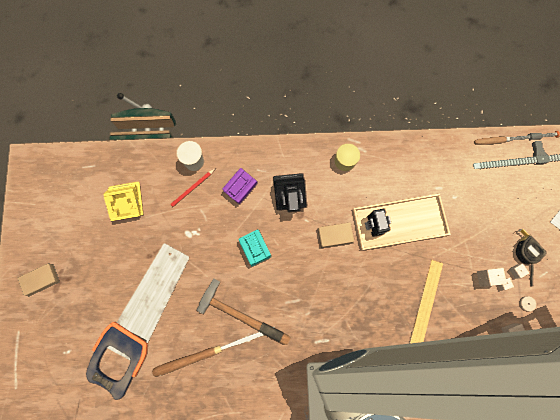

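The top view shows:
- **Black wedge with a black pack in it** at (290,193): fits the charger and the loose pack.
- **Yellow wedge** at (124,202), **purple pack** at (240,185), **turquoise pack** at (255,248): decoys by colour.
- **Black pack in the plywood tray** at (378,222): the spare.
- **Tin** at (347,155) and **cork block** at (336,235): bystanders near the route.

I'll confirm this with an enlarged crop.

```bash
python3 - <<'E'
import cv2,numpy as np
a=cv2.imread("pics/top0.png")[130:270,210:460]; b=cv2.imread("pics/side0.png")[160:250,220:360]
a=cv2.resize(a,None,fx=3.2,fy=3.2,interpolation=cv2.INTER_CUBIC);b=cv2.resize(b,None,fx=5.7,fy=5.7,interpolation=cv2.INTER_CUBIC)
f=lambda x:(255*(x/255.)**.5).astype(np.uint8)
cv2.imwrite("pics/c_top.png",f(a));cv2.imwrite("pics/c_side.png",f(b))
E
```

```text
(no output)
```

View pics/c_top.png

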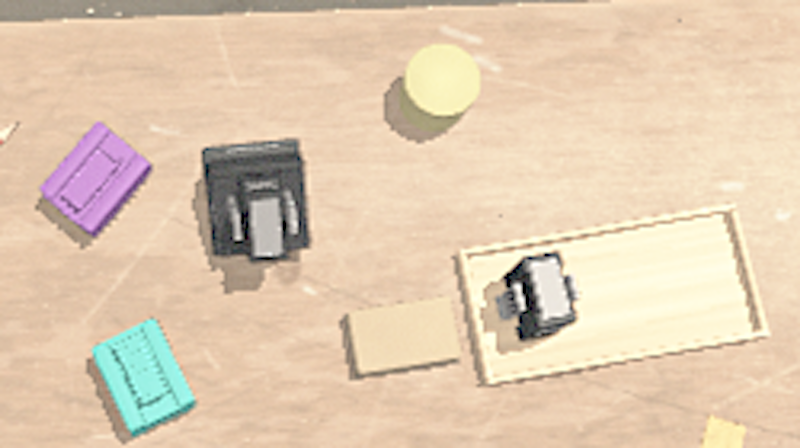

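View pics/c_side.png

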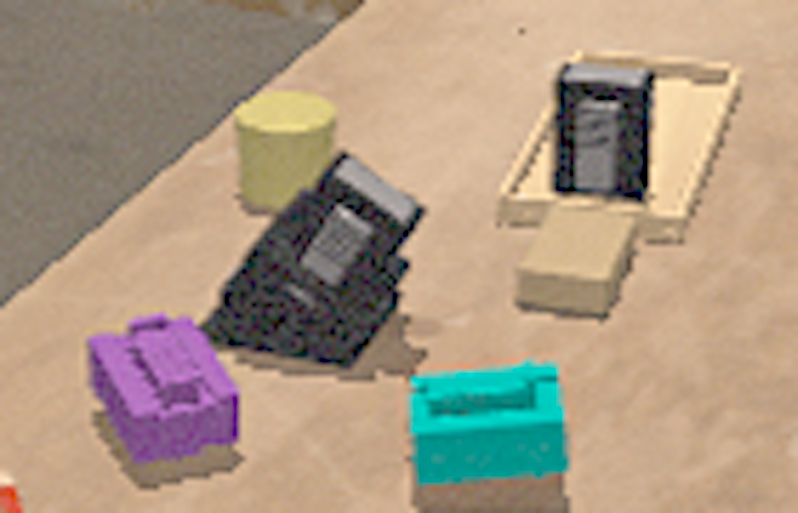

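The crops confirm it. The black pack sits in the black charger, leaning towards the robot, with its tabs left and right at top px about (283,197) and (301,196). The spare is in the left end of the tray. Next I'll measure.

```bash
python3 - <<'E'
import cv2,numpy as np
f=lambda x:(255*(x/255.)**.5).astype(np.uint8)
def crop(n,x0,y0,w,h,s,out):
    a=f(cv2.resize(cv2.imread(f"pics/{n}0.png")[y0:y0+h,x0:x0+w],None,fx=s,fy=s,interpolation=cv2.INTER_CUBIC))
    for i in range(0,w,10):
        cv2.line(a,(i*s,0),(i*s,8),(0,0,255),1);cv2.putText(a,str(x0+i),(i*s,20),0,.4,(0,0,255),1)
    for i in range(0,h,10):
        cv2.line(a,(0,i*s),(8,i*s),(0,0,255),1);cv2.putText(a,str(y0+i),(10,i*s+4),0,.4,(0,0,255),1)
    cv2.imwrite(out,a)
crop("top",265,165,50,50,11,"pics/d1.png")
crop("side",250,180,50,50,11,"pics/d2.png")
crop("top",310,190,150,65,5,"pics/d3.png")
E
```

```text
(no output)
```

View pics/d1.png

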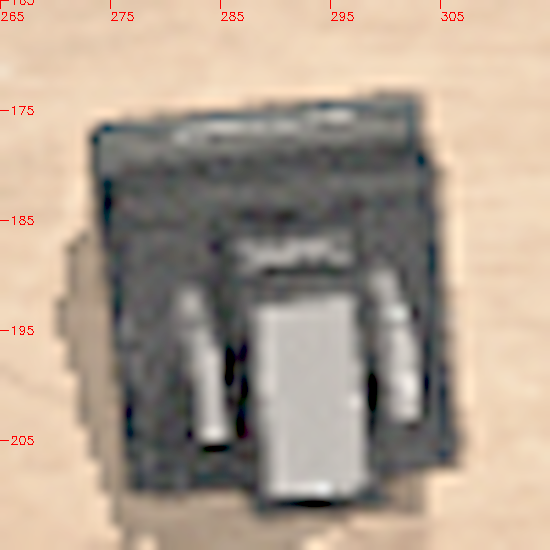

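View pics/d2.png

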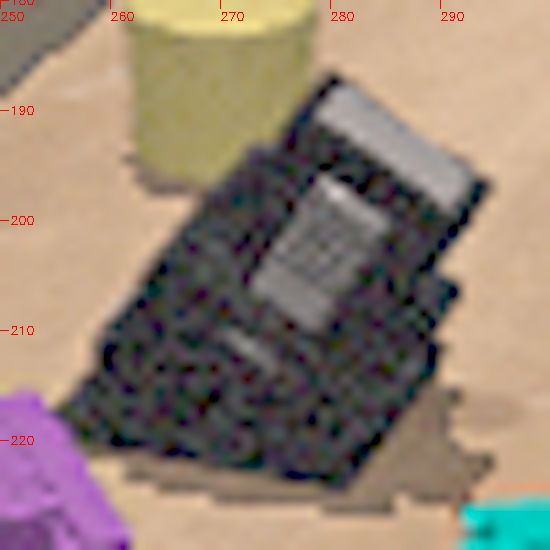

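View pics/d3.png

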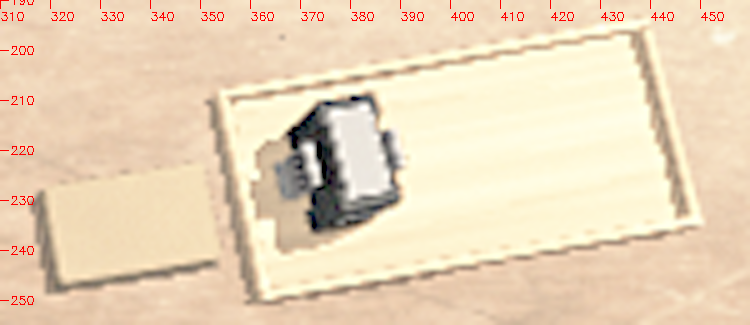

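```bash
cat > h.py <<'E'
import numpy as np,cv2
from station import *
def ray(n,u,v):
    i=camera_info(n);K=i["intrinsics"];T=i["T"]
    d=np.array([(u-K[0,2])/K[0,0],-(v-K[1,2])/K[1,1],-1.]);d=T[:3,:3]@d
    return T[:3,3],d/np.linalg.norm(d)
def onz(n,u,v,z):
    o,d=ray(n,u,v);return o+d*(z-o[2])/d[2]
def tri(p,q):
    o1,d1=ray("top",*p);o2,d2=ray("side",*q)
    t=np.linalg.lstsq(np.stack([d1,-d2],1),o2-o1,rcond=None)[0]
    a,b=o1+t[0]*d1,o2+t[1]*d2
    return (a+b)/2,np.linalg.norm(a-b)
def proj(n,P):
    i=camera_info(n);K=i["intrinsics"];T=i["T"]
    c=T[:3,:3].T@(np.asarray(P)-T[:3,3]);c=c/-c[2]
    return K[0,2]+K[0,0]*c[0],K[1,2]-K[1,1]*c[1]
def grey(im,box,lo):  # box x0,y0,x1,y1
    x0,y0,x1,y1=box;c=im[y0:y1,x0:x1].astype(int)
    m=((c.min(2)>lo)&(c.max(2)-c.min(2)<28)).astype(np.uint8)
    n,l,s,ce=cv2.connectedComponentsWithStats(m)
    return [(s[k,4],ce[k][0]+x0,ce[k][1]+y0) for k in range(1,n) if s[k,4]>5],m
E
python3 - <<'E'
from h import *
t=cv2.imread("pics/top0.png")[:,:,::-1];s=cv2.imread("pics/side0.png")[:,:,::-1]
for lo in (40,60,80,100):
    print(lo,"top",[np.round(x,1).tolist() for x in grey(t,(276,183,306,212),lo)[0]],"\n side",[np.round(x,1).tolist() for x in grey(s,(272,186,297,212),lo)[0]],"\n spare",[np.round(x,1).tolist() for x in grey(t,(363,205,392,240),lo)[0]],[np.round(x,1).tolist() for x in grey(s,(315,168,338,195),lo)[0]])
for a,b,z in (((274,176.5),(302.5,173.2),.08),((276.5,209),(306.2,206.5),.03)):
    A,B=onz("top",*a,z),onz("top",*b,z);d=A-B;print("edge",A,B,np.linalg.norm(d),"yaw",np.degrees(np.arctan2(-d[0],d[1])))
for z in(.02,):
  C=[onz("top",*p,z) for p in((353,208.5),(439,195),(449.5,234.5),(360.5,250))]
  print("tray",np.round(C,4).tolist(),np.mean(C,0))
  for a,b in((0,1),(1,2),(3,2),(0,3)):
    d=C[a]-C[b];print(np.linalg.norm(d),np.degrees(np.arctan2(d[1],d[0])))
# spare top centre, tin
E
```

```text
40 top [[28.0, 291.4, 187.3], [46.0, 300.4, 195.6], [180.0, 292.8, 200.2], [40.0, 282.8, 197.4]] 
 side [[61.0, 285.5, 192.6], [66.0, 278.4, 202.5]] 
 spare [[227.0, 381.7, 220.8], [59.0, 369.4, 224.1]] [[39.0, 326.0, 172.6], [81.0, 324.1, 185.3]]
60 top [[16.0, 290.8, 187.5], [35.0, 300.7, 196.5], [33.0, 283.0, 197.9], [166.0, 292.8, 200.6]] 
 side [[58.0, 285.7, 192.7], [10.0, 281.1, 197.9], [11.0, 276.0, 206.4]] 
 spare [[180.0, 381.3, 220.2], [10.0, 388.3, 219.2], [21.0, 371.7, 221.9], [24.0, 367.3, 226.1]] [[37.0, 326.2, 172.6], [8.0, 325.2, 178.1], [22.0, 323.8, 189.0]]
80 top [[11.0, 290.8, 187.5], [29.0, 300.8, 196.3], [155.0, 292.8, 200.7], [20.0, 283.4, 199.9]] 
 side [[49.0, 285.5, 192.7]] 
 spare [[157.0, 381.3, 219.6], [7.0, 388.4, 219.0], [18.0, 371.8, 222.1]] [[33.0, 325.7, 172.5]]
100 top [[7.0, 291.0, 187.4], [23.0, 301.0, 196.5], [143.0, 293.0, 200.7], [14.0, 283.6, 199.5]] 
 side [[28.0, 284.7, 192.7]] 
 spare [[150.0, 381.3, 219.8], [7.0, 388.4, 219.0], [16.0, 371.8, 222.3]] [[27.0, 326.1, 172.6]]
edge [0.61804362 0.17668964 0.08      ] [0.6248109  0.09551188 0.08      ] 0.08145934414821672 yaw 4.7653664810679555
edge [0.53403884 0.17235225 0.03      ] [0.53833208 0.08592241 0.03      ] 0.08653640119179672 yaw 2.8437234785526053
tray [[0.5295, -0.0512, 0.02], [0.5608, -0.3066, 0.02], [0.4433, -0.3229, 0.02], [0.4079, -0.0634, 0.02]] [ 0.48535608 -0.18601754  0.02      ]
0.25733571970619334 96.9859122660209
0.11868174090004736 7.911759620438318
0.2619467216905145 97.76675615789837
0.12226515802599179 5.735081953838975
```

```bash
python3 - <<'E'
from h import *
t=cv2.imread("pics/top0.png")[:,:,::-1];g=cv2.cvtColor(t,cv2.COLOR_RGB2GRAY).astype(float)
P,e=tri((292.8,200.6),(285.6,192.7));print("pack top",P,e)
S,e=tri((381.3,219.9),(326,172.6));print("spare top",S,e)
# charger sub-pixel edges: dark mask boundary per column
def fit(cols,v0,v1,rise):
    pts=[]
    for u in cols:
        c=g[v0:v1,u];d=np.diff(c)*(1 if rise else -1);k=np.argmax(d);w=np.clip(d[max(k-1,0):k+2],0,None);pts.append((u,v0+.5+(np.arange(max(k-1,0),max(k-1,0)+len(w))*w).sum()/w.sum()))
    return np.polyfit(*np.array(pts).T,1),np.round(pts,1)[:,1]
for cols,v0,v1,r,z in((range(276,302),168,182,0,.08),(list(range(279,287))+list(range(301,304)),202,213,1,.03)):
    p,v=fit(cols,v0,v1,r);print(p,v)
    A,B=[onz("top",u,np.polyval(p,u),z) for u in(cols[0],cols[-1])];d=A-B;print("yaw",np.degrees(np.arctan2(-d[0],d[1])))
# grey top face rect
m=(g[188:212,286:300]>75).astype(np.uint8)
n,l,s,c=cv2.connectedComponentsWithStats(m);k=1+np.argmax(s[1:,4])
r=cv2.minAreaRect(np.argwhere(l==k)[:,::-1].astype(np.float32));print(r)
for yaw in (2.8,3.5,4.5):
    y=np.radians(yaw);R=np.array([[np.cos(y),-np.sin(y),0],[np.sin(y),np.cos(y),0],[0,0,1]])
    O=P-R@[-.045,0,.1017];print(yaw,"origin",O)
    a=np.array([-.5,0,.866])
    print(" tabs L",proj("top",O+R@(np.array([-.003,.0,.029])+a*.07+[0,.024,0])),"R",proj("top",O+R@(np.array([-.003,.0,.029])+a*.07-[0,.024,0])))
    for q in((.0525,.046),(.0525,-.046),(-.0525,.046),(-.0525,-.046)):print("  base",np.round(proj("top",O+R@[*q,0]),1),np.round(proj("side",O+R@[*q,0]),1))
E
```

```text
pack top [0.54188504 0.12766511 0.09881975] 0.0004164270320357146
spare top [ 0.48091208 -0.113956    0.08724008] 0.0011649937582847948
[-9.80309649e-02  2.02224716e+02] [175.1 175.2 175.2 174.8 174.8 174.6 174.5 174.5 174.4 174.4 174.3 174.1
 173.9 173.7 173.7 173.7 173.5 173.5 173.5 173.5 173.4 173.2 173.1 172.7
 172.7 172.8]
yaw 3.725868772947112
[1.89924205e-02 2.04281654e+02] [209.9 209.9 210.1 209.5 209.4 209.3 209.3 209.3 211.4 211.5 207.6]
yaw -3.1724564536149327
((6.5, 12.5), (17.0, 9.0), 90.0)
2.8 origin [ 0.58683132  0.12986335 -0.00288025]
 tabs L (np.float64(283.812588568854), np.float64(199.8803514907483)) R (np.float64(300.9722370821077), np.float64(198.45362689784844))
  base [273.1 177.8] [255. 220.]
  base [303.4 175.3] [265.4 208.4]
  base [276.1 211.8] [282.9 225.3]
  base [307.  209.3] [292.2 213.2]
3.5 origin [ 0.58680111  0.13041229 -0.00288025]
 tabs L (np.float64(283.79219770502584), np.float64(199.98541205612852)) R (np.float64(300.9306345106033), np.float64(198.35415664363907))
  base [272.7 178.1] [255.  220.2]
  base [303.  175.2] [265.1 208.5]
  base [276.2 212. ] [283.1 225.3]
  base [307.  209.1] [292.1 213.2]
4.5 origin [ 0.58674632  0.13119576 -0.00288025]
 tabs L (np.float64(283.76535214995437), np.float64(200.13593499484247)) R (np.float64(300.8690663736933), np.float64(198.21291969995963))
  base [272.2 178.4] [255.  220.4]
  base [302.4 175. ] [264.7 208.7]
  base [276.2 212.3] [283.3 225.4]
  base [307.  208.8] [291.9 213.1]
```

```bash
cat >> h.py <<'E'
from scipy.spatial.transform import Rotation as Ro
YAW=np.radians(3.7)
R=Ro.from_euler('z',YAW).as_matrix()
P=onz("top",292.8,200.6,.1017)
O=P-R@[-.045,0,.1017];O[2]=0
AX=R@[-.5,0,.866]; AX/=np.linalg.norm(AX)
FOOT=O+R@[-.003,0,.029]
def quat(z,x):
    z=np.array(z)/np.linalg.norm(z);x=np.array(x)-z*np.dot(x,z);x/=np.linalg.norm(x)
    return Ro.from_matrix(np.stack([x,np.cross(z,x),z],1)).as_quat(scalar_first=True)
S=-1
QP=quat(-AX,S*R[:,1])
TR=Ro.from_euler('z',np.radians(7.1)).as_matrix()
TC=np.array([.4853,-.186,0]); FREE=TC+TR@[0,-.062,.006]
QT=quat([0,0,-1],S*TR[:,1])
H=.041
E
python3 - <<'E'
from h import *
print(O,FOOT,AX,QP,FREE,get_ee_rot())
for p,q in((FOOT+AX*(H+.12),QP),(FOOT+AX*H,QP),(FREE+[0,0,H+.15],QT),(FREE+[0,0,H],QT)):print(p,inverse_kinematics(p,q))
q=QP.copy();S=1
print(inverse_kinematics(FOOT+AX*H,quat(-AX,R[:,1])))
E
```

```text
[0.58635872 0.13078925 0.        ] [0.58336498 0.13059565 0.029     ] [-0.49896879 -0.03226686  0.86601905] [-0.18882998  0.70470518 -0.66060588  0.17701331] [ 0.49296329 -0.24752458  0.006     ] [-3.89506057e-04  8.21930078e-01 -5.69588021e-01 -5.30640401e-04]
[0.503031   0.12540069 0.16842907] [ 0.28735109  0.2182487   2.24244161 -0.58650657  0.2009511   2.34169214]
[0.56290726 0.12927271 0.06450678] [ 0.25619006  0.51861819  2.16221363  4.19166707  0.10999424 -2.45180357]
[ 0.49296329 -0.24752458  0.197     ] [-4.86913307e-01  3.48729311e-01  1.81424912e+00 -4.44089210e-16
  9.78614221e-01  9.59964643e-01]
[ 0.49296329 -0.24752458  0.047     ] [-4.86913307e-01  5.79990578e-01  1.88568196e+00 -4.44089210e-16
  6.75920120e-01  9.59964643e-01]
[0.25619006 0.51861819 2.16221363 4.19166707 0.10999424 0.68978908]
```

The wrist is near its limit (joint 5 at 0.11) with the tool parallel to the slant. Rotating the tool about the jaw axis keeps the pinch the same, so I'll use a steeper tool with pads still square to the tabs. I'll check the reach for that.

```bash
cat >> h.py <<'E'
HG=.058
DT=np.radians(16)  # tool axis relative to pack axis, about pack y
def pose(foot,Rp,S,d=DT):
    # Rp pack rotation; returns TCP pos, quat
    z=Rp@np.array([-np.sin(-d)*1.0,0,np.cos(d)]); z=-z
    return foot+Rp[:,2]*HG+.019*z, quat(z,S*Rp[:,1])
RPD=R@Ro.from_euler('y',-30,degrees=True).as_matrix()
RPT=TR
E
python3 - <<'E'
from h import *
print(RPD[:,2],AX)
for d in (10,16,20):
  d=np.radians(d)
  for S in(1,-1):
    print(np.degrees(d),S)
    for f,r in((FOOT+AX*.12,RPD),(FOOT+AX*.06,RPD),(FOOT,RPD),(FREE+[0,0,.15],RPT),(FREE,RPT)):
        p,q=pose(f,r,S,d);j=inverse_kinematics(p,q);print("  z",Ro.from_quat(q,scalar_first=True).as_matrix()[:,2].round(2),p.round(3),None if j is None else np.round(j,2))
E
```

```text
[-0.49895781 -0.03226615  0.8660254 ] [-0.49896879 -0.03226686  0.86601905]
10.0 1
  z [ 0.34  0.02 -0.94] [0.501 0.125 0.165] [ 0.26  0.24  2.14 -0.16  0.43 -1.24]
  z [ 0.34  0.02 -0.94] [0.531 0.127 0.113] [ 0.25  0.38  2.11 -0.2   0.32 -1.21]
  z [ 0.34  0.02 -0.94] [0.561 0.129 0.061] [ 0.24  0.51  2.06 -0.26  0.23 -1.15]
  z [-0.17 -0.02 -0.98] [ 0.49  -0.248  0.195] [-0.44  0.42  1.72 -0.1   1.15 -2.08]
  z [-0.17 -0.02 -0.98] [ 0.49  -0.248  0.045] [-0.44  0.63  1.79 -0.12  0.87 -2.05]
10.0 -1
  z [ 0.34  0.02 -0.94] [0.501 0.125 0.165] [ 0.26  0.24  2.14 -0.16  0.43  1.91]
  z [ 0.34  0.02 -0.94] [0.531 0.127 0.113] [ 0.25  0.38  2.11 -0.2   0.32  1.94]
  z [ 0.34  0.02 -0.94] [0.561 0.129 0.061] [ 0.24  0.51  2.06 -0.26  0.23  1.99]
  z [-0.17 -0.02 -0.98] [ 0.49  -0.248  0.195] [-0.44  0.42  1.72 -0.1   1.15  1.06]
  z [-0.17 -0.02 -0.98] [ 0.49  -0.248  0.045] [-0.44  0.63  1.79 -0.12  0.87  1.09]
16.0 1
  z [ 0.24  0.02 -0.97] [0.499 0.125 0.165] [ 0.25  0.26  2.08 -0.08  0.57 -1.32]
  z [ 0.24  0.02 -0.97] [0.529 0.127 0.113] [ 0.24  0.39  2.04 -0.09  0.47 -1.32]
  z [ 
[... 816 characters left out ...]
 2.   -0.05  0.56 -1.36]
  z [ 0.17  0.01 -0.98] [0.558 0.129 0.061] [ 0.22  0.53  1.96 -0.06  0.48 -1.36]
  z [-0.34 -0.04 -0.94] [ 0.487 -0.248  0.196] [-0.4   0.49  1.64 -0.18  1.32 -2.02]
  z [-0.34 -0.04 -0.94] [ 0.487 -0.248  0.046] [-0.4   0.7   1.69 -0.2   1.07 -1.97]
20.0 -1
  z [ 0.17  0.01 -0.98] [0.498 0.125 0.164] [ 0.24  0.28  2.03 -0.05  0.66  1.78]
  z [ 0.17  0.01 -0.98] [0.528 0.127 0.112] [ 0.23  0.41  2.   -0.05  0.56  1.78]
  z [ 0.17  0.01 -0.98] [0.558 0.129 0.061] [ 0.22  0.53  1.96 -0.06  0.48  1.78]
  z [-0.34 -0.04 -0.94] [ 0.487 -0.248  0.196] [-0.4   0.49  1.64 -0.18  1.32  1.12]
  z [-0.34 -0.04 -0.94] [ 0.487 -0.248  0.046] [-0.4   0.7   1.69 -0.2   1.07  1.17]
```

```bash
python3 - <<'E'
from h import *
p,q=pose(FOOT+AX*.10,RPD,-1)
move_pose(p+[-.02,0,.12],q); 
move_pose(p,q)
print(get_time(),get_tcp_pos()-p,get_ft_force())
f=lambda x:(255*(x/255.)**.5).astype(np.uint8)
t=read_camera("top")[150:230,240:340];s=read_camera("side")[120:230,230:340]
a=cv2.resize(t,(500,400),interpolation=2);b=cv2.resize(s,(300,300),interpolation=2)
c=np.zeros((400,800,3),np.uint8);c[:,:500]=a;c[:300,500:]=b
cv2.imwrite("pics/pre.png",f(c)[:,:,::-1])
E
```

```text
3.3417 [ 0.00031815 -0.00026999  0.00015879] [-0.05569315  0.46399019  0.21933446]
```

View pics/pre.png

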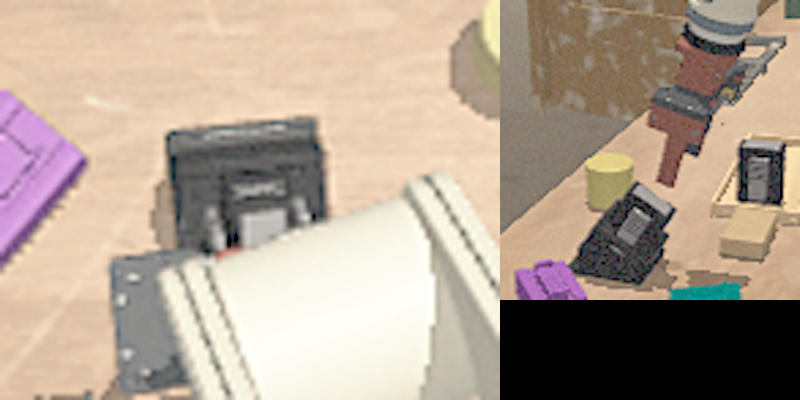

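```bash
python3 - <<'E'
from h import *
t=get_tcp_pos();J=R[:,1]
print([np.round(proj("side",t+J*k),1) for k in(-.05,0,.05)],[np.round(proj("top",t+J*k),1) for k in(-.05,0,.05)])
s=read_camera("side");T=read_camera("top")
print(np.round(proj("side",FOOT+AX*.084),1),np.round(proj("side",FOOT+AX*.056+J*.027),1),np.round(proj("top",FOOT+AX*.084),1))
f=lambda x:(255*(x/255.)**.5).astype(np.uint8)
a=cv2.resize(s[150:220,255:325],(560,560),interpolation=2)
cv2.imwrite("pics/pre2.png",f(a)[:,:,::-1])
E
```

```text
[array([299.1, 174.7]), array([294.3, 180.4]), array([289.2, 186.5])] [array([313.7, 206.3]), array([294.9, 208.1]), array([276., 210.])]
[285.6 192. ] [279.  201.1] [292.8 200.6]
```

View pics/pre2.png

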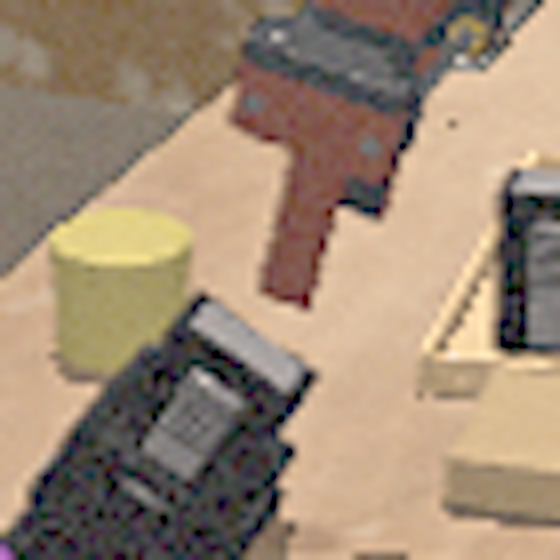

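The finger tip is at side px (291,187), predicted (289,186.5). That agrees to the calibration's accuracy. Going in.

```bash
python3 - <<'E'
from h import *
p,q=pose(FOOT,RPD,-1)
print(movel(p,v=.05,until_force=8),get_tcp_pos()-p,get_ft_force(),get_time())
s=read_camera("side");T=read_camera("top")
f=lambda x:(255*(x/255.)**.5).astype(np.uint8)
a=cv2.resize(s[165:235,245:315],(560,560),interpolation=2)
cv2.imwrite("pics/at.png",f(a)[:,:,::-1])
E
```

```text
False [2.80771962e-05 2.15060541e-05 2.13845041e-04] [ 0.59183879  0.09611416 -0.09570638] 5.6917
```

View pics/at.png

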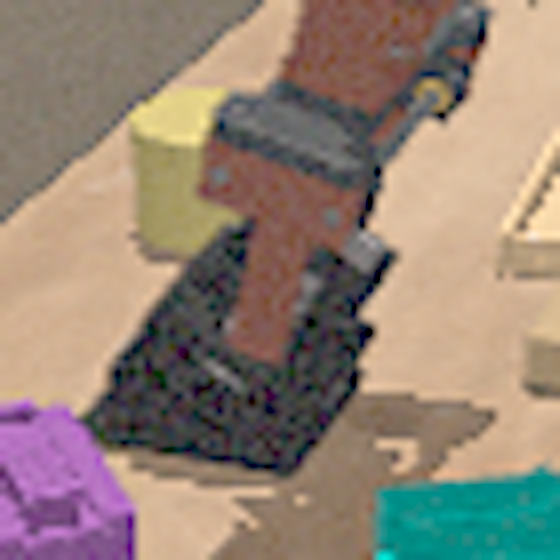

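The finger lies over the tab, with its edges showing at crop (235,330) and (305,290), and nothing has been touched. Now pinching.

```bash
python3 - <<'E'
from h import *
f0=get_ft_force()
command_gripper(0.0);wait(.2)
print(get_grip_width()*.088,get_ft_force()-f0,get_ft_torque(),get_time())
E
```

```text
0.03774778794702139 [-5.11390056  4.30730486  6.57047087] [0.39309136 0.61777853 0.13627648] 6.8417
```

```bash
python3 - <<'E'
from h import *
p,q=pose(FOOT,RPD,-1)
for d in(.006,.015,.025,.04,.06,.09):
    r=movel(p+AX*d,v=.03,until_force=25)
    print(d,r,get_ft_force().round(1),round(get_grip_width()*88,2),get_time())
    if r:break
s=read_camera("side")
f=lambda x:(255*(x/255.)**.5).astype(np.uint8)
a=cv2.resize(s[150:230,245:325],(560,560),interpolation=2)
cv2.imwrite("pics/out.png",f(a)[:,:,::-1])
E
```

```text
0.006 False [-0.3  1.4 -3.4] 37.48 7.1917
0.015 False [ 0.1  0.2 -2.4] 37.54 7.6417
0.025 False [ 0.1 -0.2 -3.4] 37.18 8.125
0.04 False [-0.9 -0.1 -3.8] 37.56 8.775
0.06 False [-0.3 -0.6 -3.1] 37.51 9.5917
0.09 False [ 0.4  0.4 -3.4] 37.27 10.7417
```

View pics/out.png

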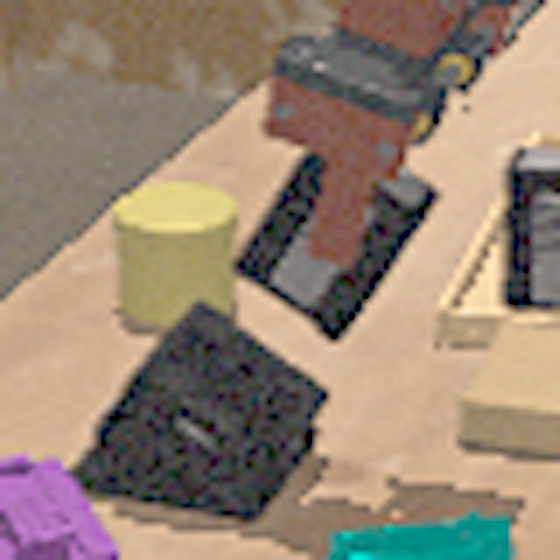

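The pack is clear of the dock at crop (340,240), still parallel to the slant. The force on the tool is just its weight, about 3.3 N. Carrying it over.

```bash
python3 - <<'E'
from h import *
p,q=pose(FOOT+AX*.09,RPD,-1)
movel(p+[-.02,0,.08],v=.12)
p,q=pose(FREE+[0,0,.14],RPT,-1)
move_pose(p,q)
movel(pose(FREE+[0,0,.045],RPT,-1)[0],v=.08)
wait(.3)
print(get_time(),get_ft_force(),get_grip_width()*88)
s=read_camera("side");t=read_camera("top")
print(np.round([proj("side",FREE+[0,0,.045]+TR@[0,.018,h]) for h in(0,.084)],1))
f=lambda x:(255*(x/255.)**.5).astype(np.uint8)
a=cv2.resize(s[130:220,290:370],(498,560),interpolation=2)
cv2.imwrite("pics/tr.png",f(a)[:,:,::-1])
cv2.imwrite("pics/trt.png",f(cv2.resize(t[150:270,320:470],(750,600)))[:,:,::-1])
E
```

```text
14.6667 [-0.90563469 -0.38584473 -2.74767238] 37.80310842091376
[[332.6 170. ]
 [333.5 150.5]]
```

View pics/tr.png

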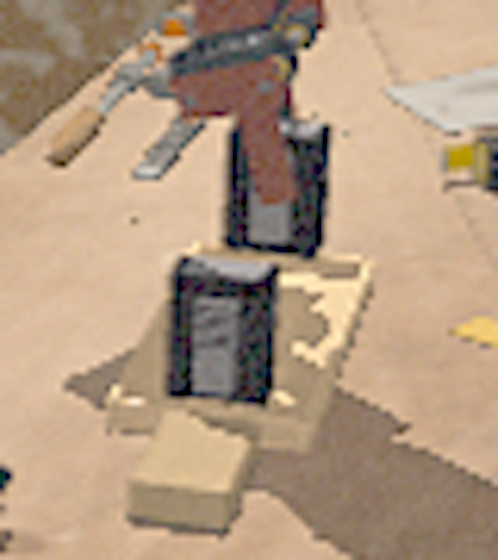

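View pics/trt.png

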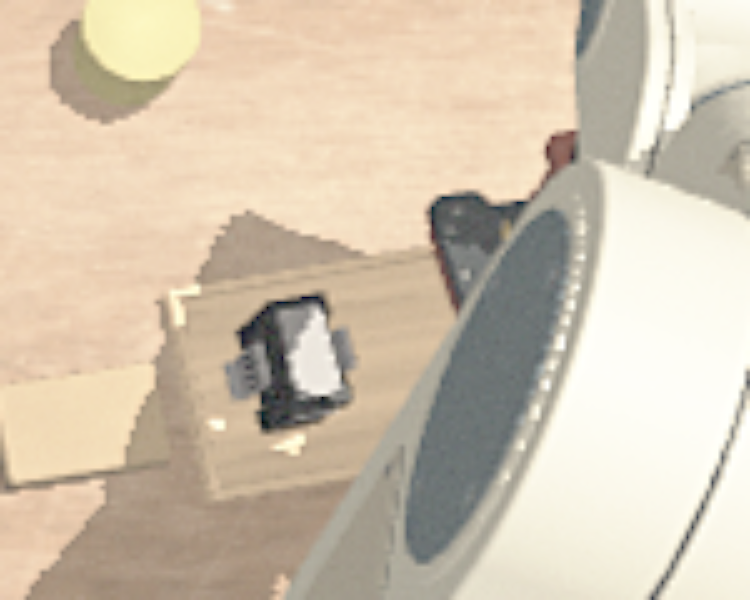

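The pack hangs upright over the free half, its foot at side px (334,170) against (333,170) predicted, and its edges are parallel to the spare's. Setting it down.

```bash
python3 - <<'E'
from h import *
movel(pose(FREE+[0,0,.012],RPT,-1)[0],v=.06)
r=movel(pose(FREE+[0,0,-.006],RPT,-1)[0],v=.01,until_force=4)
print(r,get_tcp_pos()-pose(FREE,RPT,-1)[0],get_ft_force(),get_time())
E
```

```text
True [-5.62120642e-05  3.59211337e-05  1.17696185e-03] [0.28355232 0.3189234  4.93122703] 16.5667
```

```bash
python3 - <<'E'
from h import *
command_gripper(1.0);wait(.3)
print(get_grip_width(),get_ft_force(),get_time())
z=Ro.from_quat(get_ee_rot(),scalar_first=True).as_matrix()[:,2]
print(movel(get_tcp_pos()-z*.10,v=.08,until_force=8),get_ft_force())
j=get_joint_pos();p=get_tcp_pos()
movel(p+[0,0,.10],v=.15)
j=get_joint_pos();j[0]-=.7;movej(j);wait(.3)
print(get_time(),get_ft_force())
s=read_camera("side");t=read_camera("top")
cv2.imwrite("pics/fin_s0.png",s[:,:,::-1]);cv2.imwrite("pics/fin_t0.png",t[:,:,::-1])
f=lambda x:(255*(x/255.)**.5).astype(np.uint8)
a=cv2.resize(s[150:220,290:370],(640,560),interpolation=2)
cv2.imwrite("pics/fin_s.png",f(a)[:,:,::-1])
cv2.imwrite("pics/fin_t.png",f(cv2.resize(t[150:270,310:460],(750,600)))[:,:,::-1])
E
```

```text
1.0016588742875991 [-0.39333674  0.60357437  0.24112117] 17.775
False [ 0.11541287 -0.18762128 -0.91929056]
21.75 [-0.73072     1.09976982  0.14497135]
```

View pics/fin_s.png

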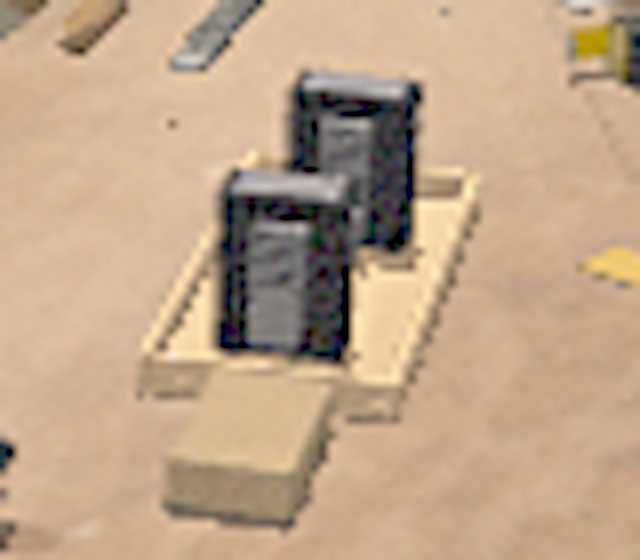

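View pics/fin_t.png

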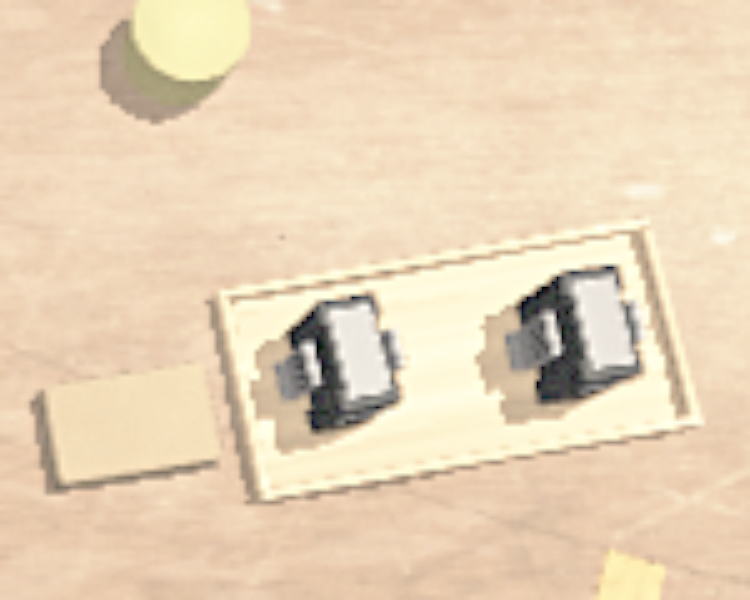

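The pack stands upright inside the tray at top crop (590,330), with its tabs out like the spare's at (355,360). The tin, block and spare look unmoved. Handing in after one numeric check.

```bash
python3 - <<'E'
from h import *
t0=cv2.imread("pics/top0.png");t1=cv2.imread("pics/fin_t0.png");s1=cv2.imread("pics/fin_s0.png")
for n,(x0,y0,x1,y1) in dict(spare=(358,203,392,243),block=(315,220,356,250),tin=(330,140,362,170)).items():
    a=cv2.phaseCorrelate(np.float32(cv2.cvtColor(t0[y0:y1,x0:x1],6)),np.float32(cv2.cvtColor(t1[y0:y1,x0:x1],6)));print(n,np.round(a[0],2))
c=[k for k in grey(t1[:,:,::-1],(405,200,440,240),100)[0]];print(c)
b=max(c);Q=onz("top",b[1],b[2],.09);print("pack top centre",Q,"tray frame",TR.T@(Q-TC))
job_done();print(get_time())
E
```

```text
spare [-0.02 -0.01]
block [ 0.43 -0.04]
tin [-0.01  0.02]
[(np.int32(156), np.float64(429.9423076923077), np.float64(213.83333333333334)), (np.int32(11), np.float64(436.72727272727275), np.float64(213.54545454545453)), (np.int32(17), np.float64(419.94117647058823), np.float64(216.41176470588235))]
pack top centre [ 0.49311406 -0.24837527  0.09      ] tray frame [ 4.44633885e-05 -6.28628004e-02  9.00000000e-02]
the job is handed in; nothing more can be done
the job is handed in; nothing more can be done
```

I moved the charged pack from the charger to the free half of the tray and handed the job in at about 22 s of the 43 s allowed. No verdict was reported.

- **Pinch and draw-out:** I pinched both tabs in the dock, and the fingers stopped at a reading of about 37.7 mm, where 40 mm was expected for tabs fully in. The pack then came out along the slant with no catching. The force on the tool was only its weight, about 3.4 N.
- **Tool angle:** I turned the gripper 16° about the jaw axis from the pack's axis, because a tool parallel to the slant put joint 5 at its limit.
- **Placing:** I lowered the pack until it touched the tray floor, then opened the gripper and moved the arm clear. Contact came 1.2 mm above the height I expected.

**Last checks:**
- The pack's top centre measures (0.000, −0.063) m in the tray's frame, so it is inside the walls. It looks upright, with its tabs sprung out like the spare's.
- The spare and the tin show no shift in the top view. The sanding block's comparison gave 0.4 pixel, about 1 mm. I took that as image noise, since nothing went near it.
- Two-view heights came out about 3 mm low for both packs. I put this down to camera calibration and used the given heights instead.

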